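# Show the brown bottle's code to the reader

### The job

Book in the brown bottle that carries a yellow code strip: stand it upright on the middle of the code reader's round black pad, turned so that the strip squarely faces the reader's red window, and let go of it. Do not tip it over on the way, and leave the small clear bottle with the blue cap standing where it is.

Things in the scene. Friction and masses are not known exactly. Their poses are not given: they have to be found in the camera images.
- bottle_amber: brown round bottle with a black cap, loose, upright on the worktop. Body 36 mm in diameter and 64 mm high, cap 22 mm in diameter up to 78 mm, about 80 g. Origin at the centre of its underside, z up along its axis; its +x points to the side with the yellow code strip. Grip it round the body, about 40 mm above its underside.
- code (a point): middle of the yellow code strip with black bars on the brown bottle's side (18 mm wide, 36 high): 18 mm out along the bottle's +x, 32 mm above its underside. A yellow stripe 7 mm wide runs on from it over the shoulder, up the side of the cap and over its top from the rim to the centre, so the strip's side shows from above.
- reader: code reader, fixed: grey base plate (178 x 90 mm) with a round black pad, 68 mm in diameter, its top 5 mm above the worktop, and a white head (46 mm deep, 78 wide, 70 high) with a red window looking at the pad. Origin on the worktop under the pad's centre, z up; +x points from the pad's centre to the window, 78 mm away. The bottle is right when its +x points along the reader's +x.
- bottle_clear: small clear bottle with a blue cap, loose, upright on the worktop, 30 mm in diameter, 66 mm high to the top of its cap; it has a yellow code strip of its own. Not to be moved. Origin at the centre of its underside, z up.

How it is judged:
By the outcome, as a careful person would: the job done as asked, in the order asked, and still so for the second after the job is handed in, with the robot touching nothing.
It also fails if it takes over 38 s, if anything falls off the work surface, if the arm or the gripper's body presses on something with over 40 N, if the wrist force passes 120 N, or if a joint passes its speed limit or range.

### The arm

A 7-joint arm with a two-finger parallel gripper is mounted at the origin on a cart in front of the work surface, level with it; the furniture and walls round the work are solid. World frame = base frame: x ahead of the robot, y to its left, z up, the work surface at z = 0. Lengths are in m, angles in degrees, forces in N, time in s.
With the tool pointing down it reaches from about 0.35 to 0.9 m from the base axis. Payload 7.2 kg.
Tool frame: the origin (TCP) lies midway between the tips of the shut fingers; the grasp point (between the pads) lies 19 mm behind it; z points along the fingers, y is the line along which they close (so a half turn about z gives the same grasp; the last joint's range is limited). The gripper opens to 85 mm and grips with 20 to 120 N. Pads are 22 mm wide; open, the fingers measure 114 mm over their backs; the gripper's body (76 mm by 85 mm) begins 54 mm behind the grasp point. The pads swing forward as they close: fully open they stand 13 mm farther back than shut.
Start: joints at [-70.027, 23.554, -0.728, 91.456, 0.321, 64.991, -4.71], TCP at [0.253, 0.571, 0.231] pointing down, gripper open.
Joint ranges: [-169.25, 169.25], [-16.82, 113.86], [-84.01, 82.57], [7.8, 145.47], [-59.2, 239.2], [7.22, 106.19], [-163.78, 163.78]. Speed limits (degrees/s): [136.94, 136.94, 172.46, 172.46, 180, 180, 180].

### API

Orientations are given as [roll, pitch, yaw] about the fixed x, y, z axes, in that order (R = Rz(yaw) Ry(pitch) Rx(roll)).
In Python, from plant import robot gives the robot as it stands.
- The arm moves only by the tool arm_command, never from a script. Its argument "targets" is a list of rows, each an object with "linear": the shift along the tool's x, y, z in cm, a list of three; "delta_rot": the turn, a rotation vector about the tool's x, y, z in rad, a list of three; "claw": the opening, from -1 (shut) to 1 (fully open). A call has 1 to 12 rows; each row shifts and turns the commanded pose from where the row before left it, along the tool's axes as they then stand; what a row does not reach is not made up. A row lasts 1/10 s, in which the tool goes at most 50 mm and 8.59 degrees, less where a joint would pass 70% of its speed; a pose out of reach is approached as far as the arm can. A call with a gripper value outside its range is refused whole. The fingers move at their own pace and stop on an object; "squeeze" is the grip in N (left out, the last holds). Time passes only in rows, so rows that do not move let the fingers close. It gives the time, the measured TCP pose, the force, the opening and the grip force at its end, in the units of the state.
- robot.get_state(): the state, without advancing time (a new reading comes with each control period).
- robot.snapshot(name): name is "scene" or "side" or "wrist"; returns (picture, depth): 420x560x3 uint8, blue, green, red; 420x560 float32, m along the optical axis (not along the pixel's ray), 0 where there is no reading.
- robot.get_calibration(name): a dict with "fov_y" (degrees; the focal length in pixels is half the picture's height over the tangent of half this angle, whatever the lens; pixels are square), "cx", "cy" (the principal point, pixels), "eye" and "rotation" of the camera in the world. Camera axes: x right, y up, looking along -z (the intrinsics and any distortion apply to the point x, -y, -z); pixel columns grow to the right and rows downward; lengths in m; the calibration is good to about 2 mm. A picture is of the moment at which its call begins: read the wrist's pose just before it. get_calibration takes no time and is no camera call; for the wrist camera it gives the pose at the moment of the call.
- robot.close_job(): hands the job in; it is judged then, once.
The state is a dict: "t": time; "joint_positions": joint angles; "qvel": joint speeds; "tau": joint torques, N m; "eef_pos": TCP position; "orientation": TCP orientation; "contact_force": force on the tool from outside, world axes, zero at the start; "wrist_torque": the same for the moment, N m; "opening": finger opening in m; "gripper_force": force on a finger pad.
Only numpy, scipy, OpenCV 4.12 (cv2) and the standard library are available. Lean on these libraries where they do the work, as an engineer would, in place of code of your own. Each camera call takes 0.05 s, during which the arm holds its last target. There are 200 camera calls.

## Working session

There is one attempt and no reset: what is moved stays moved. The work goes in short steps, Python scripts to look and compute and a tool call to move; the robot and the scene stay as the last step left them, time stands still between calls to the robot, and variables do not carry over. Pictures are saved under pics/ and viewed, at most 10 in all, crops included, and the job is handed in when it is done.

Besides the shell and the picture viewer there is one more tool, called after "Call:" in YAML: its name, and indented under it one key for each argument. arm_command: Moves the arm, as the interface text tells. Its arguments: {"type":"object","properties":{"targets":{"type":"array","items":{"type":"object","properties":{"linear":{"type":"array","items":{"type":"number"}},"delta_rot":{"type":"array","items":{"type":"number"}},"claw":{"type":"number"}}}},"squeeze":{"type":"number"}},"required":["targets"]}

```bash
mkdir -p pics; ls; python3 - <<'E'
from plant import robot
import cv2,numpy as np
s=robot.get_state();print(s['t'],s['eef_pos'],s['orientation'],s['opening'])
for n in['scene','side','wrist']:
    c=robot.get_calibration(n);print(n,c)
    p,d=robot.snapshot(n);cv2.imwrite(f'pics/{n}0.png',p);np.save(f'pics/{n}0.npy',d)
E
```

```text
pics
0.0 [0.25285505 0.5710171  0.23044935] [-1.79907346e+02  7.25676821e-03  1.56120096e+02] 0.08538138836087905
scene {'fov_y': 42.47622835330754, 'cx': 287.3862540370416, 'cy': 211.1673857870175, 'eye': array([-0.10265461,  0.66486645,  0.48997081]), 'rotation': array([  59.08177842,   -1.09267865, -130.23637284])}
side {'fov_y': 48.75983016282211, 'cx': 278.17256854229237, 'cy': 218.59667415459901, 'eye': array([ 0.25999068, -0.4792295 ,  0.57439859]), 'rotation': array([ 52.78208721,  -0.96026888, -16.74882056])}
wrist {'fov_y': 59.88209121977695, 'cx': 282.59027320696214, 'cy': 218.4071413839879, 'eye': array([0.18021184, 0.60246081, 0.37293843]), 'rotation': array([-17.93775011,   0.08812217,  66.0312088 ])}
```

View pics/scene0.png

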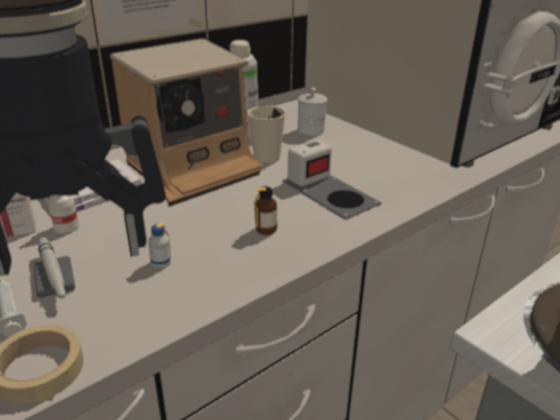

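View pics/side0.png

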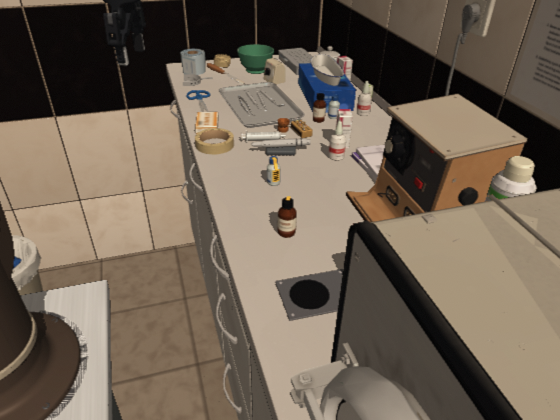

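The scene view shows the brown bottle at about (266,212), the clear bottle at (160,247), the pad at (345,199) and the reader head at (310,163). The side view shows the brown bottle at (288,218), with its yellow cap stripe at (288,200), and the pad at (309,294). The cabinet hides the reader head there.

```bash
cat > h.py <<'E'
import numpy as np,cv2
from scipy.spatial.transform import Rotation as R
from plant import robot
def rays(c,px):
    px=np.atleast_2d(px).astype(float)
    f=210/np.tan(np.radians(c['fov_y']/2))
    d=np.c_[(px[:,0]-c['cx'])/f,-(px[:,1]-c['cy'])/f,-np.ones(len(px))]
    return R.from_euler('xyz',c['rotation'],degrees=True).apply(d)
def onplane(c,px,z):
    d=rays(c,px);e=np.array(c['eye']);return e+d*((z-e[2])/d[:,2])[:,None]
def cloud(c,depth):
    v,u=np.mgrid[:420,:560];d=rays(c,np.c_[u.ravel(),v.ravel()])
    return (np.array(c['eye'])+d*depth.reshape(-1,1)).reshape(420,560,3)
E
python3 - <<'E'
from h import *
np.set_printoptions(precision=4,suppress=True)
for n,pad,boxb in [('scene',(345,199),(245,185,285,238)),('side',(309,294),(272,192,302,240))]:
    c=robot.get_calibration(n);p=cv2.imread(f'pics/{n}0.png');D=np.load(f'pics/{n}0.npy')
    P=cloud(c,D)
    g=p.max(2); m=np.zeros((420,560),np.uint8); x,y=pad
    m[y-25:y+25,x-30:x+30]=(g[y-25:y+25,x-30:x+30]<45)
    k,l,st,ce=cv2.connectedComponentsWithStats(m); i=l[y,x]
    cs,_=cv2.findContours((l==i).astype(np.uint8),0,1); el=cv2.fitEllipse(cs[0])
    w=onplane(c,cs[0][:,0,:],.005); (cc,r)=cv2.minEnclosingCircle(w[:,:2].astype(np.float32)*1000)
    print(n,'pad',el,onplane(c,[el[0]],.005),cc,r,'depth',P[y,x])
    a,b,e,f=boxb; h=cv2.cvtColor(p,cv2.COLOR_BGR2HSV)
    yel=cv2.inRange(h,(20,120,80),(35,255,255)); 
    vy,ux=np.nonzero(yel[b:f,a:e]); vy+=b;ux+=a
    print('yellow px',np.c_[ux,vy][::3].tolist())
    Q=P[b:f,a:e].reshape(-1,3); 
    for lo,hi in((.02,.06),(.067,.09)):
        q=Q[(Q[:,2]>lo)&(Q[:,2]<hi)]; print('bottle',lo,np.median(q,0),q.min(0),q.max(0),len(q))
c=robot.get_calibration('scene');P=cloud(c,np.load('pics/scene0.npy'))
q=P[140:215,280:385].reshape(-1,3);q=q[(q[:,2]>.025)&(q[:,2]<.08)];print('head',q.min(0),q.max(0),np.median(q,0),cv2.minAreaRect(q[:,:2].astype(np.float32)))
P=P[225:268,145:175].reshape(-1,3);P=P[P[:,2]>.02];print('clear',np.median(P,0))
p=cv2.imread('pics/scene0.png');a=cv2.resize(p[130:270,235:395],None,fx=4,fy=4,interpolation=2);
q=cv2.imread('pics/side0.png');b=cv2.resize(q[185:325,265:355],None,fx=4,fy=4,interpolation=2)
cv2.imwrite('pics/crop1.png',cv2.resize(np.hstack([a,b]),None,fx=.8,fy=.8))
E
```

```text
scene pad ((345.1089782714844, 198.79002380371094), (15.184739112854004, 34.24140167236328), 94.54400634765625) [[0.4777 0.0237 0.005 ]] (477.82537841796875, 23.532962799072266) 31.48883819580078 depth [0.4728 0.0294 0.0088]
yellow px [[262, 188], [265, 188], [261, 189], [264, 189], [260, 190], [263, 190], [260, 191], [259, 194], [258, 196], [257, 198], [256, 208], [257, 210], [257, 212], [256, 214], [257, 215], [256, 217], [257, 218], [256, 220], [257, 221], [256, 223], [257, 224]]
bottle 0.02 [0.4778 0.2088 0.0422] [0.4701 0.1834 0.02  ] [0.5031 0.2179 0.0599] 539
bottle 0.067 [0.4852 0.2034 0.0769] [0.478  0.1887 0.067 ] [0.4993 0.2126 0.0808] 166
side pad ((308.9608459472656, 294.0717468261719), (28.35106658935547, 38.7895393371582), 95.78150177001953) [[0.4747 0.022  0.005 ]] (475.0650939941406, 23.031280517578125) 33.482181549072266 depth [0.4754 0.0235 0.0035]
yellow px [[287, 196], [287, 197], [287, 198], [287, 199]]
bottle 0.02 [0.4853 0.1835 0.0428] [0.4716 0.1766 0.02  ] [0.5075 0.2046 0.06  ] 367
bottle 0.067 [0.4893 0.1919 0.0762] [0.4795 0.1848 0.0672] [0.5008 0.2094 0.0787] 111
head [ 0.5495 -0.0149  0.025 ] [0.6851 0.0641 0.0747] [0.5596 0.0382 0.0564] ((0.6159089207649231, 0.028247814625501633), (0.134918674826622, 0.07856746017932892), 3.8002045154571533)
clear [0.5064 0.3832 0.0458]
```

View pics/crop1.png

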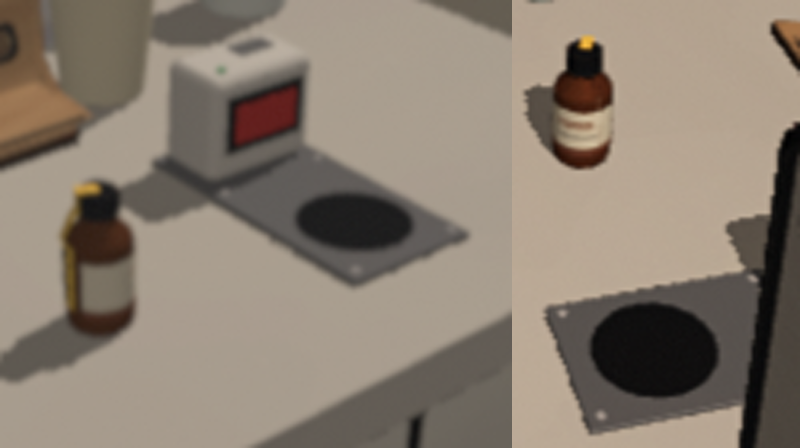

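The brown bottle stands near (0.489, 0.198), with its strip at a yaw of about 70°. The pad is near (0.476, 0.023) and the reader's +x is close to world +x. I'm moving above the bottle now for a closer look.

Call:
arm_command:
  targets:
    - {"linear": [-3.06, -2.05, 0], "claw": 1}
    - {"linear": [-3.06, -2.05, 0], "claw": 1}
    - {"linear": [-3.06, -2.05, 0], "claw": 1}
    - {"linear": [-3.06, -2.05, 0], "claw": 1}
    - {"linear": [-3.06, -2.05, 0], "claw": 1}
    - {"linear": [-3.06, -2.05, 0], "claw": 1}
    - {"linear": [-3.06, -2.05, 0], "claw": 1}
    - {"linear": [-3.06, -2.05, 0], "claw": 1}
    - {"linear": [-3.06, -2.05, 0], "claw": 1}
    - {"linear": [-3.06, -2.05, 0], "claw": 1}
    - {"linear": [-3.06, -2.05, 0], "claw": 1}
    - {"linear": [-3.06, -2.05, 0], "claw": 1}

```text
invalid input at $.targets[0]: expected keys linear, delta_rot, claw
```

Call:
arm_command:
  targets:
    - {"delta_rot": [0, 0, 0.1333], "claw": 1}
    - {"delta_rot": [0, 0, 0.1333], "claw": 1}
    - {"delta_rot": [0, 0, 0.1333], "claw": 1}
    - {"delta_rot": [0, 0, 0.1333], "claw": 1}
    - {"delta_rot": [0, 0, 0.1333], "claw": 1}
    - {"delta_rot": [0, 0, 0.1333], "claw": 1}
    - {"delta_rot": [0, 0, 0.1333], "claw": 1}
    - {"delta_rot": [0, 0, 0.1333], "claw": 1}
    - {"delta_rot": [0, 0, 0.1333], "claw": 1}
    - {"delta_rot": [0, 0, 0.1333], "claw": 1}
    - {"delta_rot": [0, 0, 0.1333], "claw": 1}
    - {"claw": 1}

```text
invalid input at $.targets[0]: expected keys linear, delta_rot, claw
```

```bash
python3 - <<'E'
from h import *
import pickle
s=robot.get_state();print(s['t'],s['eef_pos'],s['orientation'],s['joint_positions'],s['contact_force'])
c=robot.get_calibration('wrist');p,d=robot.snapshot('wrist');pickle.dump((c,p,d),open('w1.pkl','wb'));cv2.imwrite('pics/w1.png',p);print(c)
E
```

```text
0.15 [0.25289063 0.57115541 0.23064674] [-1.79930185e+02  2.58891730e-03  1.56122911e+02] [-70.02616697  23.59092072  -0.72928869  91.49077342   0.31876234
  64.99014815  -4.70672198] [-0.34750726  0.48161662  0.25667692]
{'fov_y': 59.88209121977695, 'cx': 282.59027320696214, 'cy': 218.4071413839879, 'eye': array([0.1802268 , 0.60249903, 0.37305061]), 'rotation': array([-17.93687333,   0.0754887 ,  66.03104451])}
```

View pics/w1.png

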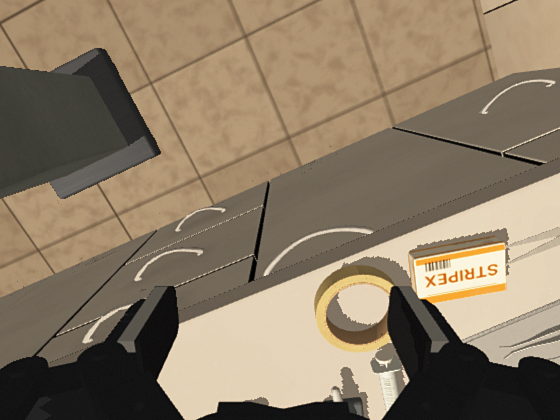

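That wrist view was taken before any motion, because both moves were refused: every row needs all three keys. I'm resending them.

Call:
arm_command:
  targets:
    - {"linear": [-3.06, -2.05, 0], "delta_rot": [0, 0, 0], "claw": 1}
    - {"linear": [-3.06, -2.05, 0], "delta_rot": [0, 0, 0], "claw": 1}
    - {"linear": [-3.06, -2.05, 0], "delta_rot": [0, 0, 0], "claw": 1}
    - {"linear": [-3.06, -2.05, 0], "delta_rot": [0, 0, 0], "claw": 1}
    - {"linear": [-3.06, -2.05, 0], "delta_rot": [0, 0, 0], "claw": 1}
    - {"linear": [-3.06, -2.05, 0], "delta_rot": [0, 0, 0], "claw": 1}
    - {"linear": [-3.06, -2.05, 0], "delta_rot": [0, 0, 0], "claw": 1}
    - {"linear": [-3.06, -2.05, 0], "delta_rot": [0, 0, 0], "claw": 1}
    - {"linear": [-3.06, -2.05, 0], "delta_rot": [0, 0, 0], "claw": 1}
    - {"linear": [-3.06, -2.05, 0], "delta_rot": [0, 0, 0], "claw": 1}
    - {"linear": [-3.06, -2.05, 0], "delta_rot": [0, 0, 0], "claw": 1}
    - {"linear": [-3.06, -2.05, 0], "delta_rot": [0, 0, 0], "claw": 1}

```text
t: 1.4
eef_pos: [0.4897, 0.1965, 0.2313]
orientation: [180.0, -0.0, 156.1]
contact_force: [0.9, 1.0, -0.8]
opening: 0.0856
gripper_force: 0.0
```

Call:
arm_command:
  targets:
    - {"linear": [0, 0, 0], "delta_rot": [0, 0, 0.1333], "claw": 1}
    - {"linear": [0, 0, 0], "delta_rot": [0, 0, 0.1333], "claw": 1}
    - {"linear": [0, 0, 0], "delta_rot": [0, 0, 0.1333], "claw": 1}
    - {"linear": [0, 0, 0], "delta_rot": [0, 0, 0.1333], "claw": 1}
    - {"linear": [0, 0, 0], "delta_rot": [0, 0, 0.1333], "claw": 1}
    - {"linear": [0, 0, 0], "delta_rot": [0, 0, 0.1333], "claw": 1}
    - {"linear": [0, 0, 0], "delta_rot": [0, 0, 0.1333], "claw": 1}
    - {"linear": [0, 0, 0], "delta_rot": [0, 0, 0.1333], "claw": 1}
    - {"linear": [0, 0, 0], "delta_rot": [0, 0, 0.1333], "claw": 1}
    - {"linear": [0, 0, 0], "delta_rot": [0, 0, 0.1333], "claw": 1}
    - {"linear": [0, 0, 0], "delta_rot": [0, 0, 0.1333], "claw": 1}
    - {"linear": [0, 0, 0], "delta_rot": [0, 0, 0], "claw": 1}

```text
t: 2.6
eef_pos: [0.4891, 0.1979, 0.2312]
orientation: [-180.0, 0.0, 72.0]
contact_force: [-0.0, 1.0, -0.4]
opening: 0.0857
gripper_force: 0.0
```

```bash
python3 - <<'E'
from h import *
import pickle
s=robot.get_state();print(s['t'],s['eef_pos'],s['orientation'],s['joint_positions'],s['contact_force'])
c=robot.get_calibration('wrist');p,d=robot.snapshot('wrist');pickle.dump((c,p,d),open('w1.pkl','wb'));cv2.imwrite('pics/w2.png',p);print(c)
E
```

```text
2.6 [0.4890749  0.19794982 0.23116122] [-1.79992876e+02  1.55418287e-02  7.20059177e+01] [-46.9862044   14.38090112  23.87556151 106.22565927  -6.60780688
  60.75791902 -38.53216197] [-0.03591316  0.99450268 -0.35705988]
{'fov_y': 59.88209121977695, 'cx': 282.59027320696214, 'cy': 218.4071413839879, 'eye': array([0.51290106, 0.2722677 , 0.37356923]), 'rotation': array([-1.79482342e+01,  5.33982201e-03, -1.80846062e+01])}
```

View pics/w2.png

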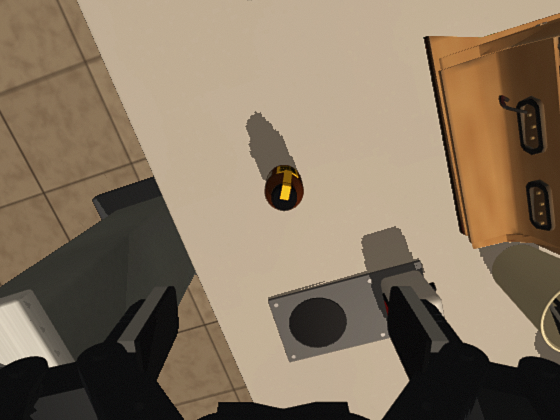

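The wrist view shows the bottle at (285,190), with the yellow stripe running from the cap centre to its upper rim. The pad is at (318,322) with the plate edges visible, and the red window is at about (387,300). Next I'll turn these into positions.

```bash
python3 - <<'E'
from h import *
import pickle
np.set_printoptions(precision=4,suppress=True)
c,p,d=pickle.load(open('w1.pkl','rb'))
h=cv2.cvtColor(p,cv2.COLOR_BGR2HSV)
# pad
m=np.zeros((420,560),np.uint8);m[285:360,280:355]=p[285:360,280:355].max(2)<60
k,l,st,_=cv2.connectedComponentsWithStats(m);m=(l==l[322,318]).astype(np.uint8)
cs,_=cv2.findContours(m,0,1);el=cv2.fitEllipse(cs[0]);print('pad',el,onplane(c,[el[0]],.005))
w=onplane(c,cs[0][:,0],.005);print(cv2.fitEllipse((w[:,:2]*1000).astype(np.float32)))
# plate via grey mask (worktop is bright)
g=cv2.cvtColor(p,cv2.COLOR_BGR2GRAY); print('grey plate/worktop',g[350,300],g[250,300])
m=np.zeros((420,560),np.uint8);m[265:370,262:385]=g[265:370,262:385]<150
k,l,st,_=cv2.connectedComponentsWithStats(m);m=(l==l[322,318])
top=[(x,np.nonzero(m[:,x])[0].min()) for x in range(280,360)]
bot=[(x,np.nonzero(m[:,x])[0].max()) for x in range(296,380)]
lef=[(np.nonzero(m[y])[0].min(),y) for y in range(305,354)]
for n,q in(('top',top),('bot',bot),('left',lef)):
    w=onplane(c,q,.005)[:,:2];v=cv2.fitLine(w.astype(np.float32),cv2.DIST_HUBER,0,.001,.001).ravel();print(n,v,np.degrees(np.arctan2(v[1],v[0])))
# bottle
y=cv2.inRange(h,(18,120,90),(38,255,255));y[:160]=0;y[215:]=0;y[:,:260]=0;y[:,310:]=0
vy,ux=np.nonzero(y)
for r in range(160,210):
    q=ux[vy==r]
    if len(q):print(r,q.min(),q.max(),end='; ')
blk=np.zeros_like(y);blk[165:212,262:308]=(p[165:212,262:308].max(2)<50)
v2,u2=np.nonzero(blk);print('\nblack',u2.min(),u2.max(),v2.min(),v2.max())
cv2.imwrite('pics/w2c.png',cv2.resize(p[155:225,250:320],None,fx=8,fy=8,interpolation=0))
E
```

```text
pad ((317.3678894042969, 321.9296569824219), (48.53292465209961, 56.64089584350586), 84.01631164550781) [[0.475  0.0251 0.005 ]]
((474.7203063964844, 24.36065673828125), (65.89134979248047, 66.19151306152344), 90.04387664794922)
grey plate/worktop 102 180
top [ 0.9991 -0.0414  0.4914  0.0729] -2.3699284
bot [ 0.9996 -0.029   0.4868 -0.0199] -1.6590433
left [0.0283 0.9996 0.4274 0.0302] 88.37668
166 279 279; 167 277 279; 168 277 279; 169 277 278; 170 277 296; 171 277 296; 172 277 296; 173 284 296; 174 284 296; 175 284 297; 176 284 297; 177 284 298; 178 283 291; 179 283 290; 180 283 290; 181 283 290; 182 283 290; 183 283 288; 184 283 290; 185 282 290; 186 282 290; 187 282 290; 188 282 290; 189 281 290; 190 281 290; 191 281 290; 192 281 289; 193 281 289; 194 280 289; 195 280 289; 196 280 289; 197 280 288; 198 280 288; 199 281 288; 200 287 287; 
black 265 301 165 209
```

View pics/w2c.png

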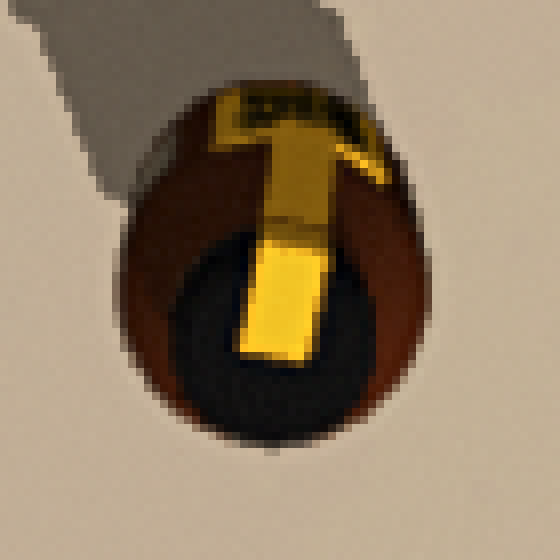

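The crop shows the bright stripe on the cap top running from rim pixel (286.9,185.4) to centre pixel (284.4,200). The code strip lies past the top rim.

```bash
python3 - <<'E'
from h import *
import pickle
np.set_printoptions(precision=4,suppress=True)
c,p,d=pickle.load(open('w1.pkl','rb'))
m=((p[...,2]>190)&(p[...,0]<90)).astype(np.uint8);m[:184]=0;m[204:]=0;m[:,:275]=0;m[:,295:]=0
vy,ux=np.nonzero(m);w=onplane(c,np.c_[ux,vy],.078)[:,:2]
print(len(ux),cv2.minAreaRect((w*1000).astype(np.float32)))
v=cv2.fitLine((w*1000).astype(np.float32),2,0,.01,.01).ravel();print(v,np.degrees(np.arctan2(v[1],v[0])))
q=onplane(c,[(286.9,185.4),(284.4,199.8),(250+22.2/1,0)][:2],.078);print(q,np.degrees(np.arctan2(*(q[0]-q[1])[1::-1])))
# cap ring: crop left 170..378, bottom 440
print('cap left/right/bottom',onplane(c,[(250+170/8,155+320/8),(250+378/8,155+320/8)],.078))
print('code strip mid dir px', onplane(c,[(250+300/8,155+125/8)],.05))
# body silhouette widest left/right crop(118..430, y~270)
print(onplane(c,[(250+118/8,155+275/8),(250+430/8,155+275/8)],.06))
E
```

```text
117 ((492.1195068359375, 202.4240264892578), (11.700281143188477, 6.8959736824035645), 61.20473098754883)
[  0.4983   0.867  492.1367 202.4247] 60.110893
[[0.4955 0.2075 0.078 ]
 [0.4897 0.1964 0.078 ]] 62.470036089485205
cap left/right/bottom [[0.4805 0.2037 0.078 ]
 [0.5012 0.197  0.078 ]]
code strip mid dir px [[0.4985 0.214  0.05  ]]
[[0.4747 0.2062 0.06  ]
 [0.5074 0.1955 0.06  ]]
```

The bottle is centred at about (0.4895, 0.1976), right under the TCP. The strip's yaw is about 61.2° and the reader's about -1.8°, so the bottle must turn -63°. I'm aligning the yaw and descending.

Call:
arm_command:
  targets:
    - {"linear": [0, 0, 2.6], "delta_rot": [0, 0, 0.094], "claw": 1}
    - {"linear": [0, 0, 2.6], "delta_rot": [0, 0, 0.094], "claw": 1}
    - {"linear": [0, 0, 2.6], "delta_rot": [0, 0, 0], "claw": 1}
    - {"linear": [0, 0, 2.6], "delta_rot": [0, 0, 0], "claw": 1}
    - {"linear": [0, 0, 2.6], "delta_rot": [0, 0, 0], "claw": 1}
    - {"linear": [0, 0, 2.6], "delta_rot": [0, 0, 0], "claw": 1}
    - {"linear": [0, 0, 2.0], "delta_rot": [0, 0, 0], "claw": 1}
    - {"linear": [0, 0, 1.5], "delta_rot": [0, 0, 0], "claw": 1}
    - {"linear": [0, 0, 1.2], "delta_rot": [0, 0, 0], "claw": 1}
    - {"linear": [0, 0, 1.0], "delta_rot": [0, 0, 0], "claw": 1}
    - {"linear": [0, 0, 0], "delta_rot": [0, 0, 0], "claw": 1}

```text
t: 3.75
eef_pos: [0.4887, 0.1976, 0.0173]
orientation: [-179.9, 0.1, 61.4]
contact_force: [0.8, 0.4, 1.0]
opening: 0.0854
gripper_force: 0.0
```

Call:
arm_command:
  targets:
    - {"linear": [0, 0, 0], "delta_rot": [0, 0, 0], "claw": 0.2}
    - {"linear": [0, 0, 0], "delta_rot": [0, 0, 0], "claw": 0}
    - {"linear": [0, 0, 0], "delta_rot": [0, 0, 0], "claw": -0.1}
    - {"linear": [0, 0, 0], "delta_rot": [0, 0, 0], "claw": -0.2}
    - {"linear": [0, 0, 0], "delta_rot": [0, 0, 0], "claw": -0.3}
    - {"linear": [0, 0, 0], "delta_rot": [0, 0, 0], "claw": -0.5}
    - {"linear": [0, 0, 0], "delta_rot": [0, 0, 0], "claw": -1}
    - {"linear": [0, 0, 0], "delta_rot": [0, 0, 0], "claw": -1}
    - {"linear": [0, 0, 0], "delta_rot": [0, 0, 0], "claw": -1}
    - {"linear": [0, 0, 0], "delta_rot": [0, 0, 0], "claw": -1}
  squeeze: 30

```text
t: 4.75
eef_pos: [0.4896, 0.1981, 0.019]
orientation: [180.0, -0.1, 61.3]
contact_force: [-0.9, -0.7, 6.3]
opening: 0.0349
gripper_force: 29.6
```

The grip holds at 34.9 mm and 30 N. Lift, carry and turn.

Call:
arm_command:
  targets:
    - {"linear": [0, 0, -0.5], "delta_rot": [0, 0, 0], "claw": -1}
    - {"linear": [0, 0, -1.0], "delta_rot": [0, 0, 0], "claw": -1}
    - {"linear": [0, 0, -1.5], "delta_rot": [0, 0, 0], "claw": -1}
    - {"linear": [0, 0, -1.0], "delta_rot": [0, 0, 0], "claw": -1}
    - {"linear": [-1, 0.44, 0], "delta_rot": [0, 0, 0], "claw": -1}
    - {"linear": [-2.5, 1.11, 0], "delta_rot": [0, 0, 0], "claw": -1}
    - {"linear": [-3, 1.33, 0], "delta_rot": [0, 0, 0], "claw": -1}
    - {"linear": [-3, 1.33, 0], "delta_rot": [0, 0, 0], "claw": -1}
    - {"linear": [-3, 1.33, 0], "delta_rot": [0, 0, 0], "claw": -1}
    - {"linear": [-2.5, 1.11, 0], "delta_rot": [0, 0, 0], "claw": -1}
    - {"linear": [-1, 0.46, 0], "delta_rot": [0, 0, 0], "claw": -1}

```text
t: 5.85
eef_pos: [0.4738, 0.0198, 0.0581]
orientation: [-180.0, 0.1, 61.1]
contact_force: [-0.5, 0.4, -0.8]
opening: 0.0345
gripper_force: 30.1
```

Call:
arm_command:
  targets:
    - {"linear": [0, 0, 0], "delta_rot": [0, 0, 0.07], "claw": -1}
    - {"linear": [0, 0, 0], "delta_rot": [0, 0, 0.1], "claw": -1}
    - {"linear": [0, 0, 0], "delta_rot": [0, 0, 0.1], "claw": -1}
    - {"linear": [0, 0, 0], "delta_rot": [0, 0, 0.11], "claw": -1}
    - {"linear": [0, 0, 0], "delta_rot": [0, 0, 0.11], "claw": -1}
    - {"linear": [0, 0, 0], "delta_rot": [0, 0, 0.11], "claw": -1}
    - {"linear": [0, 0, 0], "delta_rot": [0, 0, 0.11], "claw": -1}
    - {"linear": [0, 0, 0], "delta_rot": [0, 0, 0.11], "claw": -1}
    - {"linear": [0, 0, 0], "delta_rot": [0, 0, 0.1], "claw": -1}
    - {"linear": [0, 0, 0], "delta_rot": [0, 0, 0.1], "claw": -1}
    - {"linear": [0, 0, 0], "delta_rot": [0, 0, 0.08], "claw": -1}
    - {"linear": [0, 0, 0], "delta_rot": [0, 0, 0], "claw": -1}

```text
t: 7.05
eef_pos: [0.4746, 0.0239, 0.058]
orientation: [180.0, 0.0, -1.7]
contact_force: [0.6, 0.6, -1.1]
opening: 0.035
gripper_force: 30.1
```

```bash
python3 - <<'E'
from h import *
import pickle
s=robot.get_state();print(s['t'],s['eef_pos'],s['orientation'],s['opening'],s['gripper_force'],s['contact_force'])
c=robot.get_calibration('wrist');p,d=robot.snapshot('wrist');pickle.dump((c,p,d),open('w3.pkl','wb'))
q,_=robot.snapshot('scene');cv2.imwrite('pics/m3.png',np.hstack([cv2.resize(p,None,fx=.8,fy=.8),cv2.resize(q[140:252,220:345],(350,336))]))
E
```

```text
7.05 [0.47462496 0.02388842 0.05798044] [ 1.79986323e+02  2.69125934e-02 -1.70414630e+00] 0.03495637775307489 30.071435557329096 [ 0.59827443  0.63649191 -1.14299544]
```

View pics/m3.png

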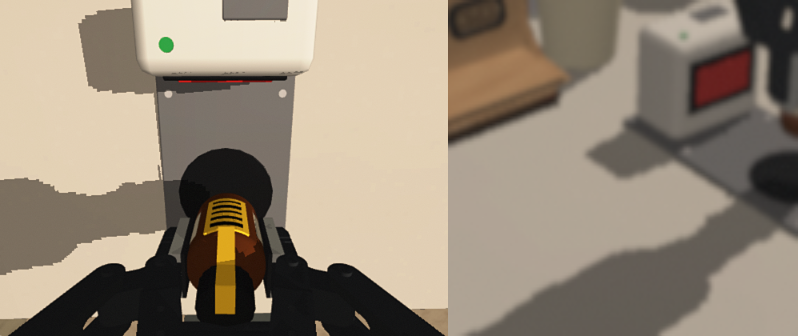

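The strip faces the red window squarely, with the stripe at column 283 in the full-size wrist image, and the bottle is in line with the pad. Lowering it.

Call:
arm_command:
  targets:
    - {"linear": [0, 0, 0.8], "delta_rot": [0, 0, 0], "claw": -1}
    - {"linear": [0, 0, 0.8], "delta_rot": [0, 0, 0], "claw": -1}
    - {"linear": [0, 0, 0.6], "delta_rot": [0, 0, 0], "claw": -1}
    - {"linear": [0, 0, 0.5], "delta_rot": [0, 0, 0], "claw": -1}
    - {"linear": [0, 0, 0.3], "delta_rot": [0, 0, 0], "claw": -1}
    - {"linear": [0, 0, 0.2], "delta_rot": [0, 0, 0], "claw": -1}
    - {"linear": [0, 0, 0.1], "delta_rot": [0, 0, 0], "claw": -1}
    - {"linear": [0, 0, 0], "delta_rot": [0, 0, 0], "claw": -1}

```text
t: 7.95
eef_pos: [0.4749, 0.0233, 0.0253]
orientation: [180.0, -0.0, -1.7]
contact_force: [-0.2, 0.8, -1.0]
opening: 0.0347
gripper_force: 30.1
```

```bash
python3 - <<'E'
from h import *
import pickle
c,p,d=pickle.load(open('w3.pkl','rb'))
# reader yaw: plate side edges beyond the bottle, rows 130-225
g=cv2.cvtColor(p,cv2.COLOR_BGR2GRAY).astype(float)
R_=[];L=[]
for y in range(130,200,2):
    dx=cv2.GaussianBlur(g[y:y+1],(5,1),0)[0];dx=np.diff(dx)
    R_.append((330+np.argmax(dx[330:400]),y))
    L.append((190+np.argmin(dx[190:225]),y))
for q in(L,R_):
    w=onplane(c,q,.005)[:,:2]*1000;v=cv2.fitLine(w.astype(np.float32),cv2.DIST_HUBER,0,.01,.01).ravel();print(v,np.degrees(np.arctan2(v[1],v[0])))
m=((p[...,2]>130)&(p[...,0]<70)&(p[...,1]>90)).astype(np.uint8);m[:325]=0;m[400:]=0;m[:,:260]=0;m[:,310:]=0
vy,ux=np.nonzero(m)
for r in range(328,400,6):
    q=ux[vy==r];print(r,q.min() if len(q) else 0,q.max() if len(q) else 0,end='; ')
w=onplane(c,np.c_[ux,vy][vy>350],.039+.078)[:,:2]*1000
print(cv2.minAreaRect(w.astype(np.float32)),robot.get_state()['eef_pos'],robot.get_state()['contact_force'])
E
```

```text
[ 9.9999881e-01 -1.5502193e-03  5.2169257e+02  6.8352974e+01] -0.08882105
[ 9.9957228e-01 -2.9245414e-02  5.1886865e+02 -2.1784464e+01] -1.6758777
328 271 293; 334 271 292; 340 271 293; 346 270 293; 352 270 293; 358 269 293; 364 269 293; 370 269 293; 376 269 293; 382 269 293; 388 269 293; 394 0 0; ((481.104736328125, 23.507434844970703), (6.813786029815674, 13.885947227478027), 88.19322204589844) [0.47488812 0.02334834 0.02528158] [-0.1596749   0.83568901 -1.02383066]
```

Call:
arm_command:
  targets:
    - {"linear": [0, 0, 0.1], "delta_rot": [0, 0, 0], "claw": -1}
    - {"linear": [0, 0, 0], "delta_rot": [0, 0, 0], "claw": -1}

```text
t: 8.15
eef_pos: [0.4749, 0.0235, 0.0243]
orientation: [-180.0, -0.0, -1.7]
contact_force: [0.2, -0.3, -0.6]
opening: 0.035
gripper_force: 30.1
```

Call:
arm_command:
  targets:
    - {"linear": [0, 0, 0.06], "delta_rot": [0, 0, 0], "claw": -1}
    - {"linear": [0, 0, 0], "delta_rot": [0, 0, 0], "claw": -1}

```text
t: 8.35
eef_pos: [0.4749, 0.0235, 0.024]
orientation: [-180.0, -0.0, -1.7]
contact_force: [-0.8, 0.7, 3.6]
opening: 0.0345
gripper_force: 30.5
```

The bottle has touched the pad (about 4 N). Releasing gently, then retreating straight up.

Call:
arm_command:
  targets:
    - {"linear": [0, 0, 0], "delta_rot": [0, 0, 0], "claw": -0.15}
    - {"linear": [0, 0, 0], "delta_rot": [0, 0, 0], "claw": -0.1}
    - {"linear": [0, 0, 0], "delta_rot": [0, 0, 0], "claw": 0}
    - {"linear": [0, 0, 0], "delta_rot": [0, 0, 0], "claw": 0.2}
    - {"linear": [0, 0, 0], "delta_rot": [0, 0, 0], "claw": 0.5}
    - {"linear": [0, 0, 0], "delta_rot": [0, 0, 0], "claw": 1}
    - {"linear": [0, 0, 0], "delta_rot": [0, 0, 0], "claw": 1}
    - {"linear": [0, 0, 0], "delta_rot": [0, 0, 0], "claw": 1}
    - {"linear": [0, 0, 0], "delta_rot": [0, 0, 0], "claw": 1}

```text
t: 9.25
eef_pos: [0.4749, 0.0234, 0.0237]
orientation: [-180.0, -0.0, -1.7]
contact_force: [-0.1, -0.3, 0.2]
opening: 0.0855
gripper_force: 0.0
```

Call:
arm_command:
  targets:
    - {"linear": [0, 0, -0.5], "delta_rot": [0, 0, 0], "claw": 1}
    - {"linear": [0, 0, -1.5], "delta_rot": [0, 0, 0], "claw": 1}
    - {"linear": [0, 0, -2], "delta_rot": [0, 0, 0], "claw": 1}
    - {"linear": [0, 0, -2], "delta_rot": [0, 0, 0], "claw": 1}
    - {"linear": [0, 0, -2], "delta_rot": [0, 0, 0], "claw": 1}
    - {"linear": [0, 0, -2], "delta_rot": [0, 0, 0], "claw": 1}
    - {"linear": [0, 0, -2], "delta_rot": [0, 0, 0], "claw": 1}
    - {"linear": [0, 0, -2], "delta_rot": [0, 0, 0], "claw": 1}
    - {"linear": [0, 0, -2], "delta_rot": [0, 0, 0], "claw": 1}
    - {"linear": [0, 0, -2], "delta_rot": [0, 0, 0], "claw": 1}
    - {"linear": [0, 0, -2], "delta_rot": [0, 0, 0], "claw": 1}
    - {"linear": [0, 0, 0], "delta_rot": [0, 0, 0], "claw": 1}

```text
t: 10.45
eef_pos: [0.4761, 0.0233, 0.226]
orientation: [-179.9, -0.2, -1.7]
contact_force: [-0.1, 0.9, 0.1]
opening: 0.0854
gripper_force: 0.0
```

```bash
python3 - <<'E'
from h import *
np.set_printoptions(precision=4,suppress=True)
s=robot.get_state();print(s['t'],s['eef_pos'],s['orientation'],s['contact_force'])
c=robot.get_calibration('wrist');p,d=robot.snapshot('wrist')
q,_=robot.snapshot('scene')
cv2.imwrite('pics/m4.png',np.hstack([cv2.resize(p,None,fx=.8,fy=.8),cv2.resize(q[130:270,140:380],(346,202)).__class__(0) if 0 else cv2.copyMakeBorder(cv2.resize(q[130:270,140:380],(350,204)),0,132,0,0,0)]))
m=((p[...,2]>190)&(p[...,0]<90)&(p[...,1]>120)).astype(np.uint8)
k,l,st,ce=cv2.connectedComponentsWithStats(m)
for i in range(1,k):
    if st[i,4]>40:
        vy,ux=np.nonzero(l==i);w=onplane(c,np.c_[ux,vy],.083)[:,:2]*1000
        print(st[i],cv2.minAreaRect(w.astype(np.float32)))
E
```

```text
10.45 [0.4761 0.0233 0.226 ] [-179.887    -0.2161   -1.7077] [-0.0898  0.8963  0.0798]
[279 191   8  14 112] ((480.3500061035156, 22.79930305480957), (5.6870646476745605, 10.827662467956543), 88.22852325439453)
```

View pics/m4.png

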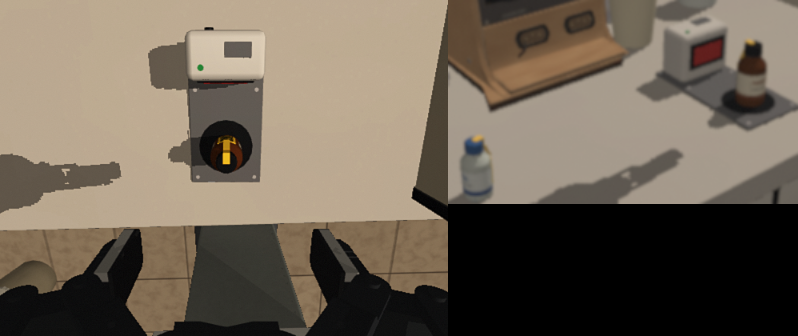

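The bottle stands upright on the pad, at about (227,155) in the wrist picture. Its stripe points at the reader head, with a measured yaw of about -1.8° and its centre near (0.475, 0.023). The clear bottle is untouched and the gripper is well clear, so I'm handing in.

```bash
python3 -c "
from plant import robot
print(robot.close_job())"
```

```text
the job is handed in; nothing more can be done
None
```

The brown bottle is standing upright on the middle of the reader's pad (within about 1–2 mm), its strip facing the red window to within about a degree. It is released, the clear bottle was left untouched, and the job was handed in at about 10.5 s; no verdict came back.

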